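# Close the ink drum's filling port at the pen fair

### The arm

A 7-joint arm with a two-finger parallel gripper is mounted at the origin on the work surface. World frame = base frame: x ahead of the robot, y to its left, z up, the work surface at z = 0. Lengths are in m, angles in rad, forces in N, time in s.
With the tool pointing down it reaches from about 0.4 to 0.875 m from the base axis. Payload 19.3 kg.
Tool frame: the origin (TCP) lies at the very end of the fingers, on their centre line; the grasp point (between the pads) lies 19 mm behind it; z points along the fingers, y is the line along which they close (so a half turn about z gives the same grasp; the last joint's range is limited). The gripper opens to 85 mm and grips with 20 to 120 N. Pads are 22 mm wide; open, the fingers measure 114 mm over their backs; the gripper's body (76 mm by 85 mm) begins 54 mm behind the grasp point. The pads swing forward as they close: fully open they stand 13 mm farther back than shut.
Start: joints at [-1.306, 0.521, -0.036, 1.599, 0.021, 1.021, -0.113], TCP at [0.205, 0.59, 0.231] pointing down, gripper open.
Joint ranges: [-2.91, 2.91], [-0.3, 2.13], [-1.5, 1.42], [0.17, 2.43], [-1.26, 4.41], [0.16, 1.93], [-2.52, 2.52]. Speed limits (rad/s): [1.89, 1.89, 2.39, 2.39, 3.01, 3.01, 3.01].

### API

Orientations are given as [roll, pitch, yaw] about the fixed x, y, z axes, in that order (R = Rz(yaw) Ry(pitch) Rx(roll)).
In Python, from workcell import monitor, optics, job_done gives the robot as it stands.
- The arm moves only by the shell command python3 -m handwheel 'ROWS' [FORCE]. ROWS is JSON, a list of rows, each an object of numbers: "dx", "dy", "dz": the shift along the tool's x, y, z in cm; "wx", "wy", "wz": the turn, a rotation vector about the tool's x, y, z in rad; "claw": the opening in per cent of the stroke, from 0 (shut) to 100 (fully open). A call has 1 to 8 rows; each row shifts and turns the commanded pose from where the row before left it, along the tool's axes as they then stand; what a row does not reach is not made up. A row lasts 1/8 s, in which the tool goes at most 62.5 mm and 10.7 degrees, less where a joint would pass 70% of its speed; a pose out of reach is approached as far as the arm can. A call with a gripper value outside its range is refused whole. The fingers move at their own pace and stop on an object; FORCE is the grip in N (left out, the last holds). Time passes only in rows, so rows that do not move let the fingers close. It gives the time, the measured TCP pose, the force, the opening and the grip force at its end, in the units of the state.
- monitor.observe(): the state, without advancing time (a new reading comes with each control period).
- optics.grab_frame(name): name is "scene" or "top"; returns a dict with "frame" (400x640x3 uint8, blue, green, red), "fovy" (degrees; the focal length in pixels is half the picture's height over the tangent of half this angle, whatever the lens; pixels are square), "cx", "cy" (the principal point, pixels), "R" (3x3) and "t" (3): a world point X has camera coordinates R X + t. Camera axes: x right, y down, z forward; pixel columns grow to the right and rows downward; lengths in m; the calibration is good to about 2 mm. A picture is of the moment at which its call begins. There is no depth.
- job_done(): hands the job in; it is judged then, once.
Trained networks look in the newest picture that a camera, given by its name, has taken for a name from the list of things; names that differ only in an ending like _2 or _b are one class to them, and where a whole thing is asked for, a point or a joint stands for the part that bears it (a point fixed in the world has none). Each returns a list of dicts, best first, with "p" (0 to 1); they miss things now and then, are a little off and sometimes report something else, mostly with a low value. They report only what shows in the picture. A call takes as long as a camera call. They do not tell look-alikes from the thing itself.
- optics.masks_of(name, camera): "region" (400x640 bool, what is visible of it) and "rect" ([left, top, width, height] in pixels, round what is visible of it).
The state is a dict: "clock": time; "qpos": joint angles; "qd": joint speeds; "joint_efforts": joint torques, N m; "position": TCP position; "tool_rot": TCP orientation; "force": force on the tool from outside, world axes, zero at the start; "moment": the same for the moment, N m; "grip_width": finger opening in m; "finger_force": force on a finger pad.
Only numpy, scipy, OpenCV 4.12 (cv2) and the standard library are available. Lean on these libraries where they do the work, as an engineer would, in place of code of your own. Each camera call takes 0.05 s, during which the arm holds its last target. There are 200 camera calls.

### The job

Close the filling port on top of the steel ink drum: stand the orange plug in the mouth of the coupler, press it home with a firm push of about 20 N, past the tight lip of the seal and onto the gasket, then swing the coupler's two cam arms down together, keeping them level with each other, until both hang straight down flat against the coupler and the plug is locked. Go by feel and do not ram or force the plug or the arms, let go at the end, and leave the other things on the stand where they are.

Things in the scene. Friction and masses are not known exactly. Their poses are not given: they have to be found in the camera images.
- plug: Orange dust plug, 56 mm tall, 0.1 kg, upright on the drip tray. Origin: underside centre, z up. Tip 36 mm across, groove from 8 to 28 mm up, 36 mm shank to 37 mm, ribbed head 30 mm across from 37 to 56 mm: grip it there. In the coupler its underside meets the lip seal 24.5 mm below the rim; the lip takes 12 N and slides 5 mm; then the gasket, 9 N/mm: 18 to 28 N is home.
- coupler: Foot of the fixed aluminium coupler: lock nut on the drum lid (105 mm above the table, 208 mm across). Origin: on the axis at the lid, z up. The coupler head, 50 mm across, stands on a threaded pipe and is not tracked: its mouth rim (38 mm bore, chamfered, facing up) is 75 to 91 mm above the origin. Cam pins 12 mm below the rim, at y = +24 and -24 mm; arms swing in the y-z plane.
- cam_left (a joint): Angle of the left (+y) cam arm, rad: 0 = straight down, locked (stop), 1.57 = level outward, up to 1.95; stays where left. Brass bar 12 x 5 mm, ends 55 mm from the pin; when closed its outer face is 33 mm from the axis (66 mm over both arms). From about 0.9 its cam draws the plug down: squeezed 20 mm below the pins each arm takes 8 to 15 N, never over 22 N. If the plug is not home it jams at 0.9.
- cam_right (a joint): Angle of the right (-y) cam arm, mirror image of the left. An open gripper (fingers 80 mm or more apart, lined up with the two arms) can straddle the plug's head, push both arms down at once and squeeze them together. By 0.5 rad of one arm the other must be below 1.2. With the plug home its head top is 24 to 27 mm above the rim (36 to 39 mm above the pins).
- seal: spare black rubber seal ring, 38 mm across, 6 mm thick, lying on the drip tray; a bystander; origin at its underside centre
- cup: white paper coffee cup, 80 mm across, 98 mm tall; a bystander; origin at its underside centre
- ink_blue: small blue ink bottle with a black cap, 58 mm across, 58 mm tall; a bystander; origin at its underside centre
- ink_red: small red ink bottle with a black cap, 58 mm across, 58 mm tall; a bystander; origin at its underside centre
- loupe: black eye loupe standing on the table, 38 mm across, 40 mm tall; a bystander; origin at its underside centre
- pen: dark red fountain pen lying on the table, 138 mm long, 15 mm thick; a bystander; origin under its middle, x along it
Mind the look-alikes: they are no part of the job. Of the things shaped like the plug, the orange one is meant.

How it is judged:
By the outcome, as a careful person would: the job done as asked, in the order asked, and still so for the second after the job is handed in, with the robot touching nothing.
It also fails if it takes over 72 s, if anything falls off the work surface, if the arm or the gripper's body presses on something with over 40 N, if the wrist force passes 120 N, or if a joint passes its speed limit or range.

## Working session

There is one attempt and no reset: what is moved stays moved. The work goes in short steps, Python scripts to look and compute and a shell command to move; the robot and the scene stay as the last step left them, time stands still between calls to the robot, and variables do not carry over. Pictures are saved under pics/ and viewed, at most 12 in all, crops included, and the job is handed in when it is done.

```bash
mkdir -p pics; ls; cat > h.py <<'E'
import numpy as np, cv2
from workcell import monitor, optics, job_done
def cam(n):
    g=optics.grab_frame(n); f=200/np.tan(np.radians(g["fovy"])/2); return g,f
def ray(g,f,u,v):
    R=np.array(g["R"]);t=np.array(g["t"]); d=R.T@np.array([(u-g["cx"])/f,(v-g["cy"])/f,1]); return -R.T@t,d
def atz(g,f,u,v,z):
    o,d=ray(g,f,u,v); return o+d*(z-o[2])/d[2]
def proj(g,f,X):
    c=np.array(g["R"])@X+np.array(g["t"]); return g["cx"]+f*c[0]/c[2], g["cy"]+f*c[1]/c[2]
E
python3 - <<'E'
from h import *
for n in("scene","top"):
    g,f=cam(n); cv2.imwrite(f"pics/{n}0.png",g["frame"]); print(n,f,g["cx"],g["cy"],-np.array(g["R"]).T@g["t"],np.array(g["R"]).round(3).tolist())
    for m in["plug","coupler","cam_left","cam_right","seal"]:
        for r in optics.masks_of(m,n)[:4]:
            ys,xs=np.nonzero(r["region"]); print(m,round(r["p"],2),r["rect"],xs.mean().round(1),ys.mean().round(1))
s=monitor.observe();print(s)
E
```

```text
pics
scene 499.8964805369833 314.0205634922593 202.4066664184641 [ 1.33879937 -0.27276356  0.7134933 ] [[0.361, 0.933, 0.005], [0.535, -0.202, -0.82], [-0.764, 0.299, -0.572]]
plug 0.84 [166.4, 213.4, 18.3, 29.9] 173.9 228.1
plug 0.73 [192.7, 239.7, 20.3, 33.5] 199.5 255.6
coupler 0.71 [355.9, 141.0, 69.0, 49.3] 390.0 164.3
cam_left 0.67 [405.4, 144.3, 17.3, 6.3] 412.4 147.6
cam_left 0.35 [356.0, 142.7, 69.4, 48.7] 390.7 164.5
cam_right 0.61 [356.4, 150.9, 26.4, 11.0] 369.2 156.3
cam_right 0.19 [229.9, 199.4, 41.0, 28.5] 253.0 213.2
seal 0.71 [219.1, 275.3, 12.9, 14.2] 224.7 282.8
seal 0.43 [190.5, 240.6, 19.9, 30.8] 199.5 255.5
top 478.51890840611713 317.19350676655745 195.80654759615902 [ 0.54030799 -0.0024646   1.27479185] [[0.005, -1.0, -0.022], [-0.999, -0.004, -0.039], [0.039, 0.022, -0.999]]
plug 0.73 [401.2, 215.3, 13.2, 15.1] 407.9 221.4
plug 0.58 [413.7, 259.9, 17.0, 18.0] 421.3 267.1
coupler 0.66 [194.6, 211.2, 70.8, 26.0] 230.2 224.2
coupler 0.51 [251.9, 103.0, 22.5, 24.7] 262.5 115.1
cam_right 0.7 [240.4, 224.8, 24.8, 7.6] 251.1 226.5
{'clock': 0.6, 'qpos': array([-1.3061817 ,  0.52138507, -0.0362507 ,  1.59948739,  0.0211933 ,
        1.02108979, -0.11280211]), 'qd': array([-0.00082568, -0.00156871,  0.00042894, -0.00185293,  0.00160315,
        0.0005016 , -0.00093623]), 'joint_efforts': array([-1.04585884e-03, -9.26526761e+01,  1.97791614e+00, -3.70158541e+01,
        1.81943685e-02,  1.86642697e-03,  4.30269495e-06]), 'position': array([0.20542031, 0.59028181, 0.23130516]), 'tool_rot': array([3.14157666e+00, 1.63142897e-05, 2.80668652e+00]), 'force': array([ 0.40075949, -0.64478061, -0.0944856 ]), 'moment': array([-0.05200314,  0.02320906,  0.03019688]), 'finger_force': 0.0, 'grip_width': 0.08537659449114028}
```

```bash
python3 - <<'E'
import cv2
a=cv2.imread("pics/scene0.png");b=cv2.imread("pics/top0.png")
x=cv2.resize(a[110:310,130:450],(800,500),interpolation=cv2.INTER_CUBIC);cv2.imwrite("pics/c1.png",x)
x=cv2.resize(b[80:310,180:460],(720,591),interpolation=cv2.INTER_CUBIC);cv2.imwrite("pics/c2.png",x)
E
```

```text
(no output)
```

View pics/c1.png

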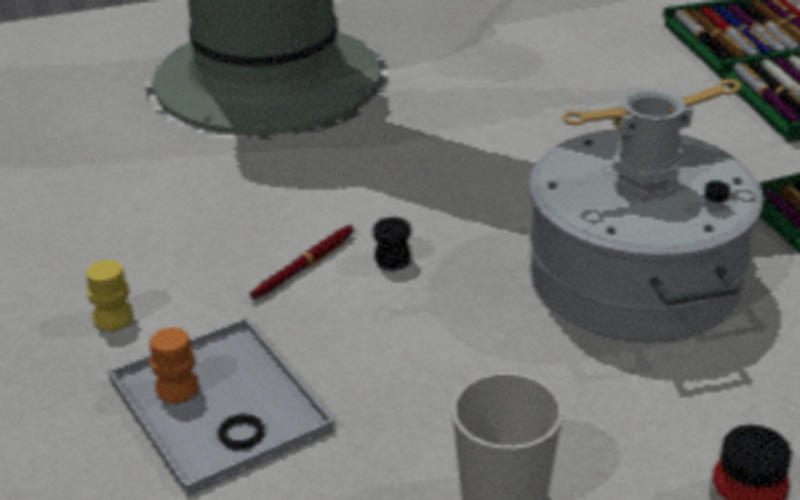

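View pics/c2.png

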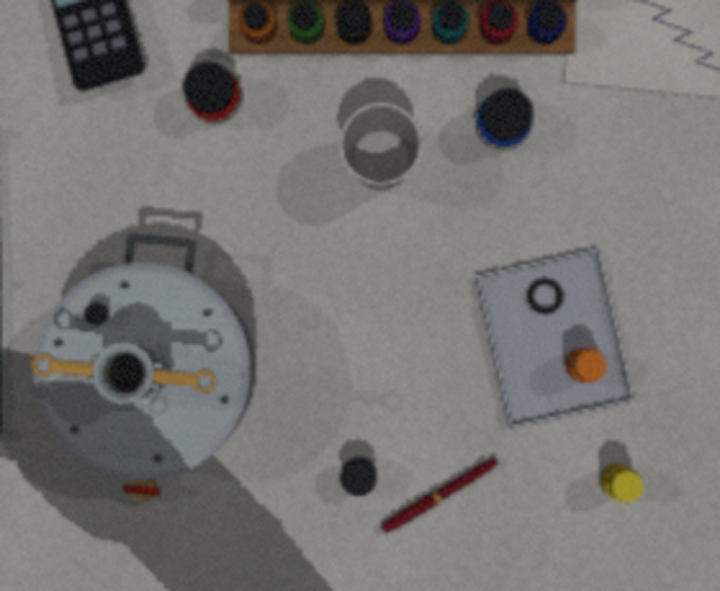

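View pics/scene0.png

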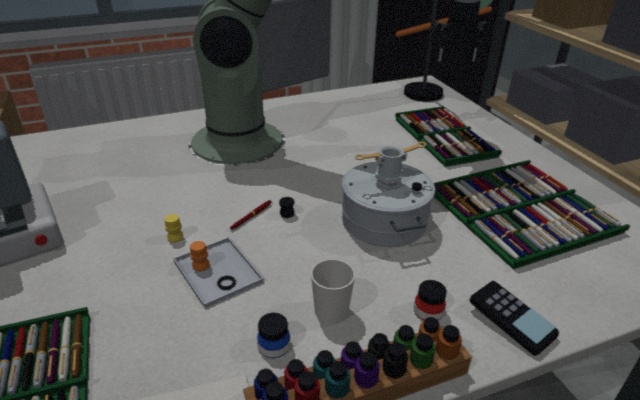

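The orange plug is at scene (200,256) and top (408,222) on the tray. The yellow look-alike is at scene (174,228) and top (421,267), off the tray. The orange one on the drip tray fits the description, and the enlarged crops confirm it. The coupler mouth is at scene (392,152) and top (228,225).

```bash
cat >> h.py <<'E'
def tri(*obs):
    A=np.zeros((3,3));b=np.zeros(3)
    for g,f,u,v in obs:
        o,d=ray(g,f,u,v); d=d/np.linalg.norm(d);P=np.eye(3)-np.outer(d,d);A+=P;b+=P@o
    X=np.linalg.solve(A,b); return X,[np.subtract(proj(g,f,X),(u,v)).round(1) for g,f,u,v in obs]
E
python3 - <<'E'
from h import *
G={n:cam(n) for n in("scene","top")}
def orange(n):
    h=cv2.cvtColor(G[n][0]["frame"],cv2.COLOR_BGR2HSV); m=cv2.inRange(h,(4,150,60),(16,255,255))
    k,l,s,c=cv2.connectedComponentsWithStats(m); return [(s[i].tolist(),c[i].round(1)) for i in range(1,k) if s[i][4]>60]
for n in G: print(n,orange(n))
c1=lambda x,y:(130+x/2.5-.3,110+y/2.5-.3)
c2=lambda x,y:(180+x/2.5714-.3,80+y/2.5696-.3)
s,t=G["scene"],G["top"]
for nm,a,b in[("plugtop",(172,336),(588,366)),("mouth",(655,105),(124,373)),("lend",(732,88),(42,365)),("rend",(573,117),(206,380)),("yel",(106,270),(627,485))]:
    X,e=tri((*s,*c1(*a)),(*t,*c2(*b))); print(nm,X.round(4),e, np.hypot(*X[:2]).round(3))
# model checks: lid circle center
X=atz(*t,*c2(145,367),.105);print("lid",X)
for z in(.18,.188,.196):print(z,atz(*t,*c2(124,373),z).round(4))
for z in(.05,.055,.06):print(z,atz(*t,*c2(588,366),z).round(4))
E
```

```text
scene [([479, 6, 13, 8, 64], array([484.9,   9.8])), ([396, 23, 35, 14, 191], array([412.8,  29.3])), ([191, 242, 18, 29, 403], array([198.9, 255.9])), ([74, 315, 6, 27, 94], array([ 76.5, 328.5])), ([39, 322, 7, 29, 83], array([ 42.1, 336.4])), ([420, 322, 41, 26, 242], array([439.7, 336.6]))]
top [([269, 59, 18, 13, 96], array([278.5,  66.3])), ([271, 80, 18, 20, 127], array([279.7,  89.6])), ([400, 216, 15, 13, 145], array([407.5, 221.6]))]
plugtop [ 0.5225 -0.2057  0.0609] [array([-0.1, -0. ]), array([-0.1, -0. ])] 0.562
mouth [0.5164 0.2263 0.1868] [array([-0.7,  0.1]), array([-0.6, -0.3])] 0.564
lend [0.5232 0.2977 0.1932] [array([-0.7,  0.1]), array([-0.6, -0.3])] 0.602
rend [0.5101 0.1523 0.1866] [array([-0.2,  0. ]), array([-0.2, -0.1])] 0.532
yel [ 0.4062 -0.2435  0.0569] [array([-0.5, -0. ]), array([-0.4, -0.1])] 0.474
lid [0.51974848 0.22199021 0.105     ]
0.18 [0.5156 0.2263 0.18  ]
0.188 [0.5158 0.2247 0.188 ]
0.196 [0.516 0.223 0.196]
0.05 [ 0.5223 -0.2078  0.05  ]
0.055 [ 0.5224 -0.207   0.055 ]
0.06 [ 0.5224 -0.2061  0.06  ]
```

```bash
python3 -m handwheel '[{"dz":-2.5,"wz":-0.122},{"dz":-2.5,"wz":-0.122},{"dx":-4,"dy":-4.5},{"dx":-4,"dy":-4.5},{"dx":-4,"dy":-4.5},{"dx":-4,"dy":-4.5},{"dx":-4,"dy":-4.5},{"dx":-4,"dy":-4.5}]'
```

```text
schema error: expected keys dx, dy, dz, wx, wy, wz, claw
```

```bash
python3 -m handwheel '[{"dx":0,"dy":0,"dz":-2.5,"wx":0,"wy":0,"wz":-0.122,"claw":100},{"dx":0,"dy":0,"dz":-2.5,"wx":0,"wy":0,"wz":-0.122,"claw":100},{"dx":-4,"dy":-4.5,"dz":0,"wx":0,"wy":0,"wz":0,"claw":100},{"dx":-4,"dy":-4.5,"dz":0,"wx":0,"wy":0,"wz":0,"claw":100},{"dx":-4,"dy":-4.5,"dz":0,"wx":0,"wy":0,"wz":0,"claw":100},{"dx":-4,"dy":-4.5,"dz":0,"wx":0,"wy":0,"wz":0,"claw":100},{"dx":-4,"dy":-4.5,"dz":0,"wx":0,"wy":0,"wz":0,"claw":100},{"dx":-4,"dy":-4.5,"dz":0,"wx":0,"wy":0,"wz":0,"claw":100}]'
```

```text
clock: 1.7
position: [0.4209, 0.298, 0.2816]
tool_rot: [3.141, 0.0, 3.051]
force: [0.5, 0.5, -0.5]
grip_width: 0.0855
finger_force: 0.0
```

```bash
python3 -m handwheel '[{"dx":-1.7,"dy":-5.9,"dz":0.5,"wx":0,"wy":0,"wz":0,"claw":100},{"dx":-1.7,"dy":-5.9,"dz":0.5,"wx":0,"wy":0,"wz":0,"claw":100},{"dx":-1.7,"dy":-5.9,"dz":0.5,"wx":0,"wy":0,"wz":0,"claw":100},{"dx":-1.7,"dy":-5.9,"dz":0.5,"wx":0,"wy":0,"wz":0,"claw":100},{"dx":-1.7,"dy":-5.9,"dz":0.5,"wx":0,"wy":0,"wz":0,"claw":100},{"dx":-1.7,"dy":-5.9,"dz":0.5,"wx":0,"wy":0,"wz":0,"claw":100},{"dx":-1.7,"dy":-5.9,"dz":0.5,"wx":0,"wy":0,"wz":0,"claw":100},{"dx":-1.7,"dy":-5.9,"dz":0.5,"wx":0,"wy":0,"wz":0,"claw":100}]'
```

```text
clock: 2.7
position: [0.5128, -0.1847, 0.2414]
tool_rot: [3.142, 0.001, 3.051]
force: [0.8, 1.0, -0.0]
grip_width: 0.0854
finger_force: 0.0
```

```bash
python3 -m handwheel '[{"dx":-1.0,"dy":-2.1,"dz":4,"wx":0,"wy":0,"wz":0,"claw":70},{"dx":0,"dy":0,"dz":5,"wx":0,"wy":0,"wz":0,"claw":70},{"dx":0,"dy":0,"dz":3,"wx":0,"wy":0,"wz":0,"claw":70},{"dx":0,"dy":0,"dz":0,"wx":0,"wy":0,"wz":0,"claw":70}]'
python3 - <<'E'
from h import *
g,f=cam("scene"); s=monitor.observe();p=s["position"];u,v=map(int,proj(g,f,p));print(p,u,v,proj(g,f,np.array([.5224,-.2065,.06])))
x0,y0=140,140
cv2.imwrite("pics/c3.png",cv2.resize(g["frame"][y0:y0+150,x0:x0+160],(640,600),interpolation=cv2.INTER_CUBIC))
E
```

```text
clock: 3.2
position: [0.5195, -0.2043, 0.1198]
tool_rot: [3.141, -0.003, 3.051]
force: [0.2, -0.3, 0.2]
grip_width: 0.0598
finger_force: 0.0
[ 0.52043345 -0.20459902  0.12139034] 194 219 (np.float64(198.05192851209654), np.float64(244.4763296530995))
```

View pics/c3.png

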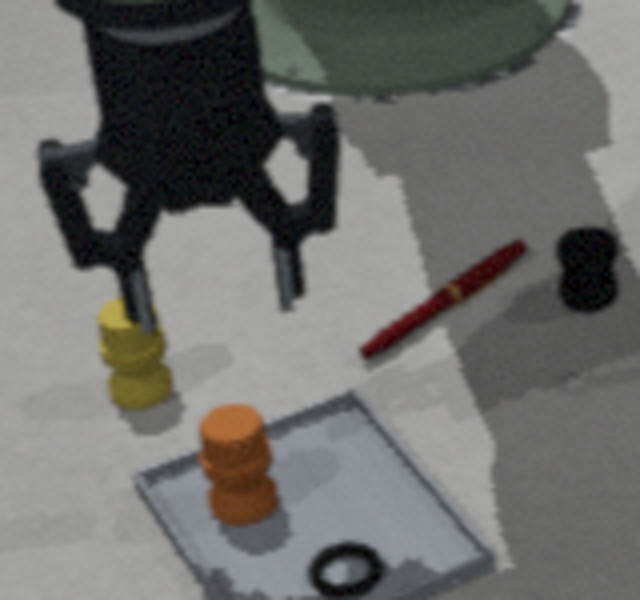

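The fingers straddle the space above the orange plug: tips at about scene (178,222) and (212,218), plug head at (198,245). The tray and ring are clear of them, so I'm going down.

```bash
python3 -m handwheel '[{"dx":-0.2,"dy":-0.2,"dz":3,"wx":0,"wy":0,"wz":0,"claw":60},{"dx":0,"dy":0,"dz":2.5,"wx":0,"wy":0,"wz":0,"claw":60},{"dx":0,"dy":0,"dz":1.4,"wx":0,"wy":0,"wz":0,"claw":60},{"dx":0,"dy":0,"dz":0,"wx":0,"wy":0,"wz":0,"claw":60}]' 30
python3 -m handwheel '[{"dx":0,"dy":0,"dz":0,"wx":0,"wy":0,"wz":0,"claw":25},{"dx":0,"dy":0,"dz":0,"wx":0,"wy":0,"wz":0,"claw":25},{"dx":0,"dy":0,"dz":0,"wx":0,"wy":0,"wz":0,"claw":25},{"dx":0,"dy":0,"dz":0,"wx":0,"wy":0,"wz":0,"claw":25}]' 30
python3 - <<'E'
from h import *
g,f=cam("scene"); print(monitor.observe()["position"])
x0,y0=140,170
cv2.imwrite("pics/c4.png",cv2.resize(g["frame"][y0:y0+120,x0:x0+120],(600,600),interpolation=cv2.INTER_CUBIC))
E
```

```text
clock: 3.75
position: [0.5226, -0.2068, 0.0528]
tool_rot: [-3.142, 0.0, 3.051]
force: [-0.1, -0.0, -0.4]
grip_width: 0.0513
finger_force: 0.0
clock: 4.25
position: [0.5231, -0.2071, 0.0536]
tool_rot: [-3.141, 0.002, 3.051]
force: [-0.9, -0.6, 6.8]
grip_width: 0.0277
finger_force: 29.0
[ 0.52310431 -0.2070964   0.05359246]
```

View pics/c4.png

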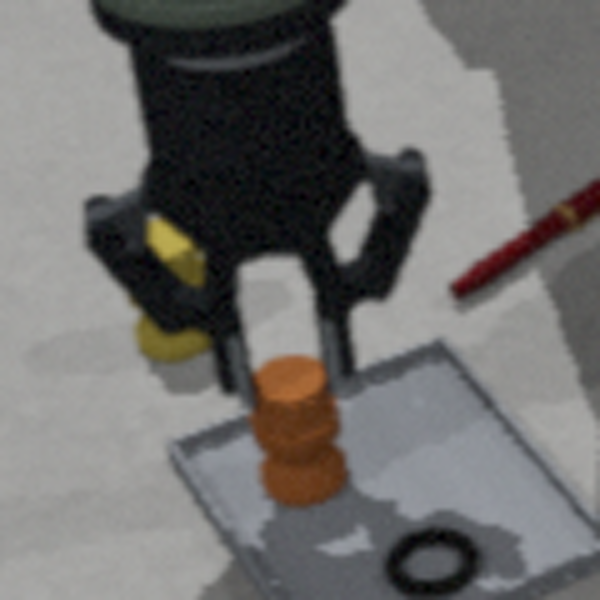

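The plug head is gripped at crop (290,380), scene (198,246), by the fingertips on its upper part, clear of the shank. Lifting now.

```bash
python3 -m handwheel '[{"dx":0,"dy":0,"dz":-0.5,"wx":0,"wy":0,"wz":0,"claw":25},{"dx":0,"dy":0,"dz":-3,"wx":0,"wy":0,"wz":0,"claw":25},{"dx":0,"dy":0,"dz":-5,"wx":0,"wy":0,"wz":0,"claw":25},{"dx":0,"dy":0,"dz":-5,"wx":0,"wy":0,"wz":0,"claw":25},{"dx":0,"dy":0,"dz":-5,"wx":0,"wy":0,"wz":0,"claw":25},{"dx":0,"dy":0,"dz":-4,"wx":0,"wy":0,"wz":0,"claw":25},{"dx":0,"dy":4,"dz":0,"wx":0,"wy":0,"wz":0,"claw":25},{"dx":0.5,"dy":5,"dz":0,"wx":0,"wy":0,"wz":0,"claw":25}]' 35
python3 -m handwheel '[{"dx":0.7,"dy":5.5,"dz":0,"wx":0,"wy":0,"wz":0,"claw":25},{"dx":0.7,"dy":5.5,"dz":0,"wx":0,"wy":0,"wz":0,"claw":25},{"dx":0.7,"dy":5.5,"dz":0,"wx":0,"wy":0,"wz":0,"claw":25},{"dx":0.7,"dy":5.5,"dz":0,"wx":0,"wy":0,"wz":0,"claw":25},{"dx":0.7,"dy":5.5,"dz":0,"wx":0,"wy":0,"wz":0,"claw":25},{"dx":0.6,"dy":4.5,"dz":0,"wx":0,"wy":0,"wz":0,"claw":25},{"dx":0,"dy":2,"dz":0,"wx":0,"wy":0,"wz":0,"claw":25},{"dx":0,"dy":0,"dz":0,"wx":0,"wy":0,"wz":0,"claw":25}]' 35
python3 - <<'E'
from h import *
G={n:cam(n) for n in("scene","top")}
p=monitor.observe()["position"];print(p)
for n,(g,f) in G.items():
    cv2.imwrite(f"pics/{n}5.png",g["frame"]); print(n,proj(g,f,p),proj(g,f,np.array([.516,.225,.187])))
a=G["scene"][0]["frame"][60:210,340:440];b=G["top"][0]["frame"][150:300,180:280]
cv2.imwrite("pics/c5.png",cv2.resize(np.hstack([a,b]),(800,600),interpolation=cv2.INTER_CUBIC))
E
```

```text
clock: 5.3
position: [0.5255, -0.1163, 0.2784]
tool_rot: [-3.141, 0.002, 3.049]
force: [0.7, 0.7, -1.4]
grip_width: 0.0275
finger_force: 34.8
clock: 6.3
position: [0.5154, 0.2264, 0.2775]
tool_rot: [-3.142, 0.0, 3.052]
force: [-0.5, -0.2, -1.6]
grip_width: 0.0271
finger_force: 34.8
[0.51579053 0.22429534 0.27747966]
scene (np.float64(394.13520757653987), np.float64(113.04290626339623)) (np.float64(390.41086950058326), np.float64(151.7220748260454))
top (np.float64(219.1843160525258), np.float64(225.77498173800998)) (np.float64(227.87259192108385), np.float64(224.75665038921852))
```

View pics/c5.png

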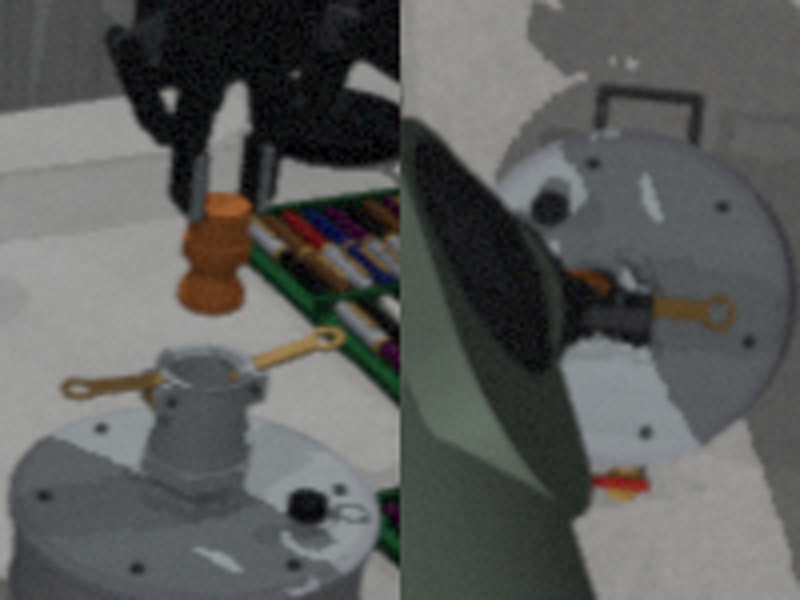

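```bash
python3 - <<'E'
from h import *
g,f=cam("scene"); h=cv2.cvtColor(g["frame"],cv2.COLOR_BGR2HSV); m=cv2.inRange(h,(2,120,40),(18,255,255)); m[:100]=0;m[140:]=0;m[:,:375]=0;m[:,410:]=0
for r in range(104,142):
    x=np.nonzero(m[r])[0]
    if len(x): print(r,x.min(),x.max(),(x.min()+x.max())/2)
p=monitor.observe()["position"];print(p)
for z in(.2849,.266,.257,.229): print(z,proj(g,f,np.array([p[0],p[1],z])), proj(g,f,np.array([.516,.225,z])))
print("mouth",atz(g,f,392,152.3,.187),atz(g,f,392,152.3,.183),atz(g,f,392,152.3,.191))
E
```

```text
108 393 394 393.5
109 391 400 395.5
110 390 401 395.5
111 390 402 396.0
112 390 402 396.0
113 390 402 396.0
114 390 407 398.5
115 390 409 399.5
116 387 409 398.0
117 387 409 398.0
118 386 409 397.5
119 385 401 393.0
120 385 401 393.0
121 386 401 393.5
122 386 401 393.5
123 386 401 393.5
124 386 401 393.5
125 387 399 393.0
126 387 398 392.5
127 387 397 392.0
128 387 397 392.0
129 386 397 391.5
130 385 398 391.5
131 384 398 391.0
132 384 399 391.5
133 384 399 391.5
134 384 399 391.5
135 385 398 391.5
136 386 398 392.0
137 387 396 391.5
138 392 393 392.5
[0.51584579 0.22407201 0.27751965]
0.2849 (np.float64(394.40290989973903), np.float64(109.72265386463653)) (np.float64(394.8407961044078), np.float64(109.68556862377267))
0.266 (np.float64(393.5147243450344), np.float64(118.19394428181036)) (np.float64(393.94816412153386), np.float64(118.15594144034036))
0.257 (np.float64(393.0982824510622), np.float64(122.1658623196914)) (np.float64(393.5296364366394), np.float64(122.12743875740641))
0.229 (np.float64(391.8287042048786), np.float64(134.27478029722386)) (np.float64(392.25369543099123), np.float64(134.23511159138957))
mouth [0.5194675 0.2269909 0.187    ] [0.51324268 0.23078775 0.183     ] [0.52569232 0.22319405 0.191     ]
```

The plug hangs upright with its tip at scene (391.5,134). The mouth is at (392,152.5), slightly further in +y than I had it. I'll lower to just above the rim and compare from close by.

```bash
python3 -m handwheel '[{"dx":0,"dy":0.25,"dz":1.5,"wx":0,"wy":0,"wz":0,"claw":25},{"dx":0,"dy":0,"dz":1.6,"wx":0,"wy":0,"wz":0,"claw":25},{"dx":0,"dy":0,"dz":0,"wx":0,"wy":0,"wz":0,"claw":25}]' 35
python3 - <<'E'
from h import *
g,f=cam("scene");g2,f2=cam("top")
p=monitor.observe()["position"];print(p,proj(g,f,p-[0,0,.0486]))
print(p,proj(g2,f2,p))
a=g["frame"][105:180,350:425];b=g2["frame"][190:265,190:265]
cv2.imwrite("pics/c6.png",cv2.resize(np.hstack([a,b]),(800,400),interpolation=cv2.INTER_CUBIC))
E
```

```text
clock: 6.82
position: [0.5151, 0.2275, 0.2445]
tool_rot: [-3.14, -0.002, 3.05]
force: [0.6, 0.6, -1.1]
grip_width: 0.0274
finger_force: 34.8
[0.51580805 0.22794633 0.24609892] (np.float64(392.0378615646983), np.float64(147.15114812899458))
[0.51580805 0.22794633 0.24609892] (np.float64(220.79726219361828), np.float64(225.4179522600846))
```

View pics/c6.png

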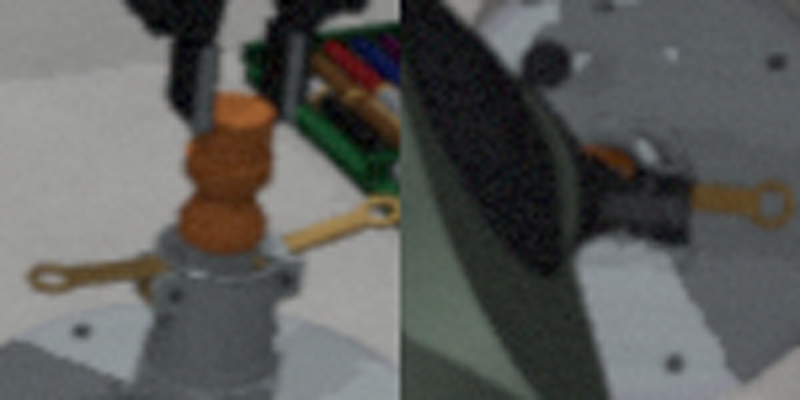

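The tip at crop (222,225) is centred on the rim, which spans 157 to 283 (centre 220). Going down by feel.

```bash
for i in 1; do python3 -m handwheel '[{"dx":0,"dy":0,"dz":0.4,"wx":0,"wy":0,"wz":0,"claw":25},{"dx":0,"dy":0,"dz":0.4,"wx":0,"wy":0,"wz":0,"claw":25},{"dx":0,"dy":0,"dz":0.2,"wx":0,"wy":0,"wz":0,"claw":25},{"dx":0,"dy":0,"dz":0,"wx":0,"wy":0,"wz":0,"claw":25}]' 35; done
python3 -m handwheel '[{"dx":0,"dy":0,"dz":0.2,"wx":0,"wy":0,"wz":0,"claw":25},{"dx":0,"dy":0,"dz":0.1,"wx":0,"wy":0,"wz":0,"claw":25},{"dx":0,"dy":0,"dz":0,"wx":0,"wy":0,"wz":0,"claw":25}]' 35
```

```text
clock: 7.42
position: [0.5158, 0.2281, 0.2362]
tool_rot: [-3.141, -0.0, 3.051]
force: [-0.4, 0.5, -0.5]
grip_width: 0.0276
finger_force: 34.8
clock: 7.8
position: [0.5158, 0.2281, 0.2332]
tool_rot: [-3.142, -0.0, 3.051]
force: [-0.3, -0.1, -1.2]
grip_width: 0.0271
finger_force: 34.8
```

```bash
python3 -m handwheel '[{"dx":0,"dy":0,"dz":0.2,"wx":0,"wy":0,"wz":0,"claw":25},{"dx":0,"dy":0,"dz":0.1,"wx":0,"wy":0,"wz":0,"claw":25},{"dx":0,"dy":0,"dz":0,"wx":0,"wy":0,"wz":0,"claw":25}]' 35;python3 -m handwheel '[{"dx":0,"dy":0,"dz":0.2,"wx":0,"wy":0,"wz":0,"claw":25},{"dx":0,"dy":0,"dz":0.1,"wx":0,"wy":0,"wz":0,"claw":25},{"dx":0,"dy":0,"dz":0,"wx":0,"wy":0,"wz":0,"claw":25}]' 35
```

```text
clock: 8.18
position: [0.5158, 0.2281, 0.2302]
tool_rot: [-3.141, -0.0, 3.051]
force: [0.6, -0.1, -0.9]
grip_width: 0.0274
finger_force: 34.8
clock: 8.55
position: [0.5158, 0.2281, 0.2272]
tool_rot: [-3.141, -0.0, 3.051]
force: [0.2, 0.1, -1.3]
grip_width: 0.0275
finger_force: 34.8
```

```bash
python3 -m handwheel '[{"dx":0,"dy":0,"dz":0.2,"wx":0,"wy":0,"wz":0,"claw":25},{"dx":0,"dy":0,"dz":0.1,"wx":0,"wy":0,"wz":0,"claw":25},{"dx":0,"dy":0,"dz":0,"wx":0,"wy":0,"wz":0,"claw":25}]' 35;python3 -m handwheel '[{"dx":0,"dy":0,"dz":0.2,"wx":0,"wy":0,"wz":0,"claw":25},{"dx":0,"dy":0,"dz":0.1,"wx":0,"wy":0,"wz":0,"claw":25},{"dx":0,"dy":0,"dz":0,"wx":0,"wy":0,"wz":0,"claw":25}]' 35
python3 - <<'E'
from h import *
g,f=cam("scene")
p=monitor.observe()["position"];print(p)
a=g["frame"][105:180,350:425]
cv2.imwrite("pics/c7.png",cv2.resize(a,(500,500),interpolation=cv2.INTER_CUBIC))
E
```

```text
clock: 8.93
position: [0.5158, 0.2281, 0.2242]
tool_rot: [-3.141, -0.0, 3.051]
force: [-0.3, 0.2, -1.1]
grip_width: 0.0268
finger_force: 34.8
clock: 9.3
position: [0.5158, 0.2281, 0.2212]
tool_rot: [-3.141, -0.0, 3.051]
force: [-0.1, -0.9, -1.3]
grip_width: 0.0279
finger_force: 34.8
[0.51583548 0.22811716 0.22127046]
```

View pics/c7.png

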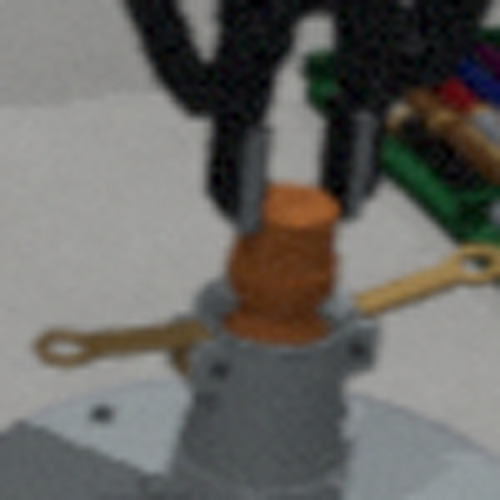

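The tip is inside the bore without touching, at crop (280,325). Carrying on until the lip is felt.

```bash
python3 -m handwheel '[{"dx":0,"dy":0,"dz":0.2,"wx":0,"wy":0,"wz":0,"claw":25},{"dx":0,"dy":0,"dz":0.2,"wx":0,"wy":0,"wz":0,"claw":25},{"dx":0,"dy":0,"dz":0,"wx":0,"wy":0,"wz":0,"claw":25}]' 35|egrep "pos|force:";python3 -m handwheel '[{"dx":0,"dy":0,"dz":0.2,"wx":0,"wy":0,"wz":0,"claw":25},{"dx":0,"dy":0,"dz":0,"wx":0,"wy":0,"wz":0,"claw":25}]' 35|egrep "pos|force:"; python3 -m handwheel '[{"dx":0,"dy":0,"dz":0.15,"wx":0,"wy":0,"wz":0,"claw":25},{"dx":0,"dy":0,"dz":0,"wx":0,"wy":0,"wz":0,"claw":25}]' 35|egrep "pos|force:"
```

```text
position: [0.5157, 0.2281, 0.2171]
force: [-0.2, 0.0, -1.0]
finger_force: 34.8
position: [0.5158, 0.2281, 0.2151]
force: [0.7, -0.4, -0.8]
finger_force: 34.8
position: [0.516, 0.2282, 0.2141]
force: [-0.2, -1.5, 5.4]
finger_force: 35.4
```

Contact at TCP z 0.2147, which fits the lip with the rim at about 0.190. Pressing with a firmer grip.

```bash
python3 -m handwheel '[{"dx":0,"dy":0,"dz":0,"wx":0,"wy":0,"wz":0,"claw":20},{"dx":0,"dy":0,"dz":0.05,"wx":0,"wy":0,"wz":0,"claw":20},{"dx":0,"dy":0,"dz":0,"wx":0,"wy":0,"wz":0,"claw":20}]' 70|egrep "pos|force:";python3 -m handwheel '[{"dx":0,"dy":0,"dz":0.1,"wx":0,"wy":0,"wz":0,"claw":20},{"dx":0,"dy":0,"dz":0,"wx":0,"wy":0,"wz":0,"claw":20}]' |egrep "pos|force:"; python3 -m handwheel '[{"dx":0,"dy":0,"dz":0.1,"wx":0,"wy":0,"wz":0,"claw":20},{"dx":0,"dy":0,"dz":0,"wx":0,"wy":0,"wz":0,"claw":20}]'|egrep "pos|force:"
```

```text
position: [0.5161, 0.2282, 0.2139]
force: [-1.1, -0.4, 7.7]
finger_force: 68.7
position: [0.5161, 0.2282, 0.213]
force: [-1.9, -0.9, 10.7]
finger_force: 69.0
position: [0.5162, 0.2282, 0.212]
force: [-2.3, -1.1, 10.7]
finger_force: 69.0
```

```bash
for k in 1; do python3 -m handwheel '[{"dx":0.05,"dy":-0.02,"dz":0.1,"wx":0,"wy":0,"wz":0,"claw":20},{"dx":0,"dy":0,"dz":0,"wx":0,"wy":0,"wz":0,"claw":20}]' |egrep "pos|force:"; python3 -m handwheel '[{"dx":0,"dy":0,"dz":0.1,"wx":0,"wy":0,"wz":0,"claw":20},{"dx":0,"dy":0,"dz":0,"wx":0,"wy":0,"wz":0,"claw":20}]'|egrep "pos|force:";python3 -m handwheel '[{"dx":0,"dy":0,"dz":0.05,"wx":0,"wy":0,"wz":0,"claw":20},{"dx":0,"dy":0,"dz":0,"wx":0,"wy":0,"wz":0,"claw":20}]'|egrep "pos|force:"; done
```

```text
position: [0.5159, 0.2281, 0.2111]
force: [-0.7, -0.6, 10.0]
finger_force: 69.0
position: [0.5158, 0.2282, 0.2101]
force: [-0.7, -0.7, 9.9]
finger_force: 69.0
position: [0.5159, 0.2281, 0.2096]
force: [-1.3, -0.1, 10.6]
finger_force: 69.0
```

```bash
for k in 1; do python3 -m handwheel '[{"dx":0,"dy":0,"dz":0.05,"wx":0,"wy":0,"wz":0,"claw":20},{"dx":0,"dy":0,"dz":0,"wx":0,"wy":0,"wz":0,"claw":20}]' |egrep "pos|force:"; python3 -m handwheel '[{"dx":0,"dy":0,"dz":0.05,"wx":0,"wy":0,"wz":0,"claw":20},{"dx":0,"dy":0,"dz":0,"wx":0,"wy":0,"wz":0,"claw":20}]'|egrep "pos|force:";python3 -m handwheel '[{"dx":0,"dy":0,"dz":0.05,"wx":0,"wy":0,"wz":0,"claw":20},{"dx":0,"dy":0,"dz":0,"wx":0,"wy":0,"wz":0,"claw":20}]'|egrep "pos|force:"; done
```

```text
position: [0.5159, 0.2281, 0.2091]
force: [0.2, -1.2, 10.5]
finger_force: 69.0
position: [0.5159, 0.2281, 0.2086]
force: [0.0, -1.5, 10.7]
finger_force: 69.0
position: [0.516, 0.2281, 0.2082]
force: [-1.2, -0.0, 13.6]
finger_force: 69.2
```

Past the lip; the gasket has begun to resist.

```bash
for k in 1; do python3 -m handwheel '[{"dx":0,"dy":0,"dz":0.05,"wx":0,"wy":0,"wz":0,"claw":20},{"dx":0,"dy":0,"dz":0,"wx":0,"wy":0,"wz":0,"claw":20}]' |egrep "pos|force:"; python3 -m handwheel '[{"dx":0,"dy":0,"dz":0.05,"wx":0,"wy":0,"wz":0,"claw":20},{"dx":0,"dy":0,"dz":0,"wx":0,"wy":0,"wz":0,"claw":20}]'|egrep "pos|force:"; done
```

```text
position: [0.5161, 0.2282, 0.2079]
force: [-1.6, -1.0, 16.0]
finger_force: 69.6
position: [0.5161, 0.2281, 0.2076]
force: [-2.0, -1.2, 17.6]
finger_force: 70.0
```

```bash
python3 -m handwheel '[{"dx":0.03,"dy":0,"dz":0.05,"wx":0,"wy":0,"wz":0,"claw":20},{"dx":0,"dy":0,"dz":0,"wx":0,"wy":0,"wz":0,"claw":20}]' |egrep "pos|force:"; python3 -m handwheel '[{"dx":0,"dy":0,"dz":0.03,"wx":0,"wy":0,"wz":0,"claw":20},{"dx":0,"dy":0,"dz":0,"wx":0,"wy":0,"wz":0,"claw":20}]'|egrep "pos|force:"
```

```text
position: [0.5161, 0.2282, 0.2073]
force: [-1.0, -2.2, 20.5]
finger_force: 70.2
position: [0.5161, 0.2282, 0.2071]
force: [-1.7, -2.5, 21.5]
finger_force: 70.4
```

```bash
python3 -m handwheel '[{"dx":0,"dy":0,"dz":0,"wx":0,"wy":0,"wz":0,"claw":50},{"dx":0,"dy":0,"dz":0,"wx":0,"wy":0,"wz":0,"claw":50},{"dx":0,"dy":0,"dz":0,"wx":0,"wy":0,"wz":0,"claw":50},{"dx":0,"dy":0,"dz":-1.5,"wx":0,"wy":0,"wz":0,"claw":50},{"dx":0,"dy":0,"dz":-2.5,"wx":0,"wy":0,"wz":0,"claw":100},{"dx":0,"dy":0,"dz":0,"wx":0,"wy":0,"wz":0,"claw":100},{"dx":0,"dy":0,"dz":0,"wx":0,"wy":0,"wz":0,"claw":100},{"dx":0,"dy":0,"dz":0,"wx":0,"wy":0,"wz":0,"claw":100}]' 20
python3 - <<'E'
from h import *
G={n:cam(n) for n in("scene","top")}
for n,(g,f) in G.items(): print(n,proj(g,f,np.array([.516,.228,.2145])),proj(g,f,monitor.observe()["position"]))
a=G["scene"][0]["frame"][80:180,340:440];b=G["top"][0]["frame"][175:275,175:275]
cv2.imwrite("pics/c8.png",cv2.resize(np.hstack([a,b]),(800,400),interpolation=cv2.INTER_CUBIC))
E
```

```text
clock: 14.6
position: [0.5148, 0.2279, 0.2451]
tool_rot: [-3.141, -0.001, 3.051]
force: [-0.1, -0.1, -0.3]
grip_width: 0.0855
finger_force: 0.0
scene (np.float64(392.85790216981326), np.float64(140.12840700072283)) (np.float64(393.94605841870555), np.float64(126.85041891544282))
top (np.float64(223.9487302695099), np.float64(225.01070742318691)) (np.float64(220.90388525185577), np.float64(225.86915186715973))
```

View pics/c8.png

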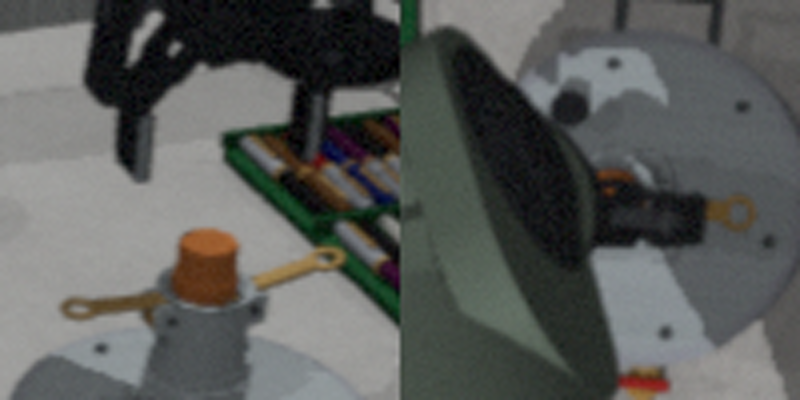

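The plug is seated, head top at scene (392,140), just above the rim. The open fingertips at (375,125) and (417,120) straddle it, in line with the arms. They sit about 10 mm higher than the TCP when open. Going down onto the arms.

```bash
python3 -m handwheel '[{"dx":0,"dy":0,"dz":2.5,"wx":0,"wy":0,"wz":0,"claw":100},{"dx":0,"dy":0,"dz":2,"wx":0,"wy":0,"wz":0,"claw":100},{"dx":0,"dy":0,"dz":0.3,"wx":0,"wy":0,"wz":0,"claw":100},{"dx":0,"dy":0,"dz":0.3,"wx":0,"wy":0,"wz":0,"claw":100},{"dx":0,"dy":0,"dz":0.3,"wx":0,"wy":0,"wz":0,"claw":100},{"dx":0,"dy":0,"dz":0.3,"wx":0,"wy":0,"wz":0,"claw":100}]' | egrep "pos|force:"
python3 -m handwheel '[{"dx":0,"dy":0,"dz":0.2,"wx":0,"wy":0,"wz":0,"claw":100},{"dx":0,"dy":0,"dz":0.2,"wx":0,"wy":0,"wz":0,"claw":100},{"dx":0,"dy":0,"dz":0.2,"wx":0,"wy":0,"wz":0,"claw":100},{"dx":0,"dy":0,"dz":0,"wx":0,"wy":0,"wz":0,"claw":100}]' | egrep "pos|force:"
python3 -c "
from h import *
print(monitor.observe()['force'],monitor.observe()['moment'])"
```

```text
position: [0.5152, 0.2281, 0.1888]
force: [0.2, 0.1, -0.1]
finger_force: 0.0
position: [0.5149, 0.2279, 0.1823]
force: [-0.4, 0.1, -0.3]
finger_force: 0.0
[-0.39704155  0.0607353  -0.34985499] [ 0.00490359 -0.02554541 -0.01084445]
```

```bash
python3 -m handwheel '[{"dx":0,"dy":0,"dz":0.2,"wx":0,"wy":0,"wz":0,"claw":100},{"dx":0,"dy":0,"dz":0.2,"wx":0,"wy":0,"wz":0,"claw":100},{"dx":0,"dy":0,"dz":0.2,"wx":0,"wy":0,"wz":0,"claw":100},{"dx":0,"dy":0,"dz":0,"wx":0,"wy":0,"wz":0,"claw":100}]' | egrep "pos|force:"
python3 -m handwheel '[{"dx":0,"dy":0,"dz":0.2,"wx":0,"wy":0,"wz":0,"claw":100},{"dx":0,"dy":0,"dz":0.2,"wx":0,"wy":0,"wz":0,"claw":100},{"dx":0,"dy":0,"dz":0.2,"wx":0,"wy":0,"wz":0,"claw":100},{"dx":0,"dy":0,"dz":0,"wx":0,"wy":0,"wz":0,"claw":100}]' | egrep "pos|force:"
python3 -c "
from h import *
print(monitor.observe()['force'],monitor.observe()['moment'])"
```

```text
position: [0.5149, 0.228, 0.1764]
force: [0.4, 0.0, -0.9]
finger_force: 0.0
position: [0.515, 0.2279, 0.1704]
force: [0.8, 0.2, 0.8]
finger_force: 0.6
[0.76471648 0.21242155 0.81340988] [ 0.03475311 -0.11831212 -0.06458577]
```

```bash
python3 -m handwheel '[{"dx":0,"dy":0,"dz":0.15,"wx":0,"wy":0,"wz":0,"claw":100},{"dx":0,"dy":0,"dz":0.15,"wx":0,"wy":0,"wz":0,"claw":100},{"dx":0,"dy":0,"dz":0,"wx":0,"wy":0,"wz":0,"claw":100}]' | egrep "pos|force:"
python3 -m handwheel '[{"dx":0,"dy":0,"dz":0.15,"wx":0,"wy":0,"wz":0,"claw":100},{"dx":0,"dy":0,"dz":0.15,"wx":0,"wy":0,"wz":0,"claw":100},{"dx":0,"dy":0,"dz":0,"wx":0,"wy":0,"wz":0,"claw":100}]' | egrep "pos|force:"
python3 - <<'E'
from h import *
print(monitor.observe()['moment'])
g,f=cam("scene")
for n in("cam_left","cam_right"):
    for r in optics.masks_of(n,"scene")[:2]:
        ys,xs=np.nonzero(r["region"]);print(n,r["p"],r["rect"])
E
```

```text
position: [0.515, 0.228, 0.1674]
force: [0.5, 0.3, 2.3]
finger_force: 1.4
position: [0.515, 0.228, 0.1643]
force: [0.5, -0.2, 2.1]
finger_force: 1.5
[ 0.03980759 -0.14996181 -0.02880886]
cam_left 0.56 [404.8, 150.5, 19.7, 7.0]
```

```bash
python3 -m handwheel '[{"dx":0,"dy":0,"dz":0.15,"wx":0,"wy":0,"wz":0,"claw":100},{"dx":0,"dy":0,"dz":0.15,"wx":0,"wy":0,"wz":0,"claw":100},{"dx":0,"dy":0,"dz":0,"wx":0,"wy":0,"wz":0,"claw":100}]' | egrep "pos|force:"
python3 -m handwheel '[{"dx":0,"dy":0,"dz":0.15,"wx":0,"wy":0,"wz":0,"claw":100},{"dx":0,"dy":0,"dz":0.15,"wx":0,"wy":0,"wz":0,"claw":100},{"dx":0,"dy":0,"dz":0,"wx":0,"wy":0,"wz":0,"claw":100}]' | egrep "pos|force:"
python3 -m handwheel '[{"dx":0,"dy":0,"dz":0.15,"wx":0,"wy":0,"wz":0,"claw":100},{"dx":0,"dy":0,"dz":0.1,"wx":0,"wy":0,"wz":0,"claw":100},{"dx":0,"dy":0,"dz":0,"wx":0,"wy":0,"wz":0,"claw":100}]' | egrep "pos|force:"
python3 - <<'E'
from h import *
print(monitor.observe()['moment'])
E
```

```text
position: [0.5149, 0.228, 0.1613]
force: [-0.2, -0.2, 1.5]
finger_force: 0.7
position: [0.515, 0.228, 0.1584]
force: [1.5, 0.4, 0.6]
finger_force: 0.6
position: [0.515, 0.228, 0.1559]
force: [0.5, 0.1, 3.3]
finger_force: 1.1
[ 0.02478845 -0.06865241 -0.01285593]
```

```bash
python3 -m handwheel '[{"dx":0,"dy":0,"dz":0.1,"wx":0,"wy":0,"wz":0,"claw":100},{"dx":0,"dy":0,"dz":0.1,"wx":0,"wy":0,"wz":0,"claw":100},{"dx":0,"dy":0,"dz":0,"wx":0,"wy":0,"wz":0,"claw":100}]' | egrep "pos|force:"
python3 -m handwheel '[{"dx":0,"dy":0,"dz":0.1,"wx":0,"wy":0,"wz":0,"claw":100},{"dx":0,"dy":0,"dz":0.1,"wx":0,"wy":0,"wz":0,"claw":100},{"dx":0,"dy":0,"dz":0,"wx":0,"wy":0,"wz":0,"claw":100}]' | egrep "pos|force:"
python3 - <<'E'
from h import *
print(monitor.observe()['moment'])
g,f=cam("scene")
for n in("cam_left","cam_right"):
    for r in optics.masks_of(n,"scene")[:2]:
        print(n,r["p"],r["rect"])
E
```

```text
position: [0.5151, 0.228, 0.154]
force: [0.4, -0.0, 3.6]
finger_force: 1.6
position: [0.5151, 0.228, 0.152]
force: [0.6, 0.1, 5.0]
finger_force: 2.1
[ 0.00957084 -0.04196146 -0.00430596]
cam_left 0.7 [384.5, 138.0, 17.2, 20.0]
cam_left 0.46 [406.0, 156.0, 11.2, 13.7]
cam_right 0.54 [362.1, 154.8, 18.3, 24.4]
```

```bash
python3 -m handwheel '[{"dx":0,"dy":0,"dz":0.1,"wx":0,"wy":0,"wz":0,"claw":100},{"dx":0,"dy":0,"dz":0.1,"wx":0,"wy":0,"wz":0,"claw":100},{"dx":0,"dy":0,"dz":0,"wx":0,"wy":0,"wz":0,"claw":100}]' | egrep "pos|force:"
python3 -m handwheel '[{"dx":0,"dy":0,"dz":0.1,"wx":0,"wy":0,"wz":0,"claw":100},{"dx":0,"dy":0,"dz":0.1,"wx":0,"wy":0,"wz":0,"claw":100},{"dx":0,"dy":0,"dz":0,"wx":0,"wy":0,"wz":0,"claw":100}]' | egrep "pos|force:"
python3 - <<'E'
from h import *
print(monitor.observe()['moment'])
g,f=cam("scene")
a=g["frame"][80:200,340:440]
cv2.imwrite("pics/c9.png",cv2.resize(a,(500,600),interpolation=cv2.INTER_CUBIC))
E
```

```text
position: [0.5151, 0.228, 0.15]
force: [-0.6, 1.2, 4.2]
finger_force: 2.2
position: [0.5151, 0.228, 0.1481]
force: [0.5, -0.5, 5.5]
finger_force: 2.9
[-0.05184215 -0.04296046  0.02013843]
```

View pics/c9.png

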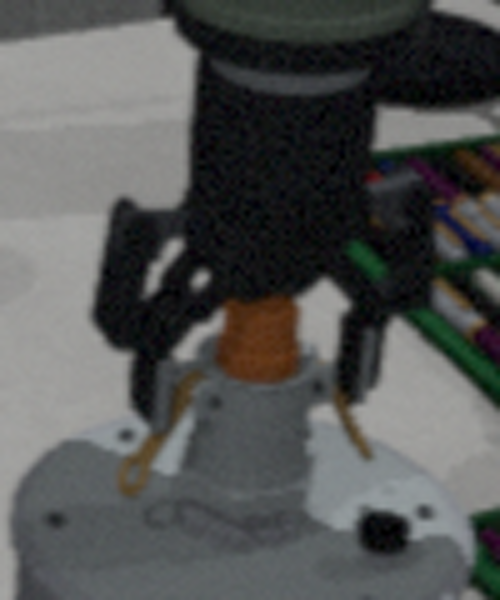

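Both arms hang at about 0.6 rad, ends at crop (130,475) and (368,455). They are level with each other, with the fingers outside them. Now squeezing gently.

```bash
python3 -m handwheel '[{"dx":0,"dy":0,"dz":0,"wx":0,"wy":0,"wz":0,"claw":97},{"dx":0,"dy":0,"dz":0,"wx":0,"wy":0,"wz":0,"claw":94},{"dx":0,"dy":0,"dz":0,"wx":0,"wy":0,"wz":0,"claw":91}]' 20 | egrep "pos|force:|width"
python3 -m handwheel '[{"dx":0,"dy":0,"dz":0,"wx":0,"wy":0,"wz":0,"claw":89},{"dx":0,"dy":0,"dz":0,"wx":0,"wy":0,"wz":0,"claw":87},{"dx":0,"dy":0,"dz":0,"wx":0,"wy":0,"wz":0,"claw":85}]' 20 | egrep "pos|force:|width"
```

```text
position: [0.5149, 0.2279, 0.1478]
force: [2.6, 0.3, -0.7]
grip_width: 0.0774
finger_force: 1.7
position: [0.5149, 0.2279, 0.1478]
force: [2.3, -0.5, -3.7]
grip_width: 0.073
finger_force: 3.7
```

```bash
python3 -m handwheel '[{"dx":0,"dy":0,"dz":0,"wx":0,"wy":0,"wz":0,"claw":83},{"dx":0,"dy":0,"dz":0,"wx":0,"wy":0,"wz":0,"claw":81},{"dx":0,"dy":0,"dz":0,"wx":0,"wy":0,"wz":0,"claw":79}]' 20 | egrep "pos|force:|width"
python3 -m handwheel '[{"dx":0,"dy":0,"dz":0,"wx":0,"wy":0,"wz":0,"claw":78},{"dx":0,"dy":0,"dz":0,"wx":0,"wy":0,"wz":0,"claw":76},{"dx":0,"dy":0,"dz":0,"wx":0,"wy":0,"wz":0,"claw":74},{"dx":0,"dy":0,"dz":0,"wx":0,"wy":0,"wz":0,"claw":74}]' 20 | egrep "pos|force:|width"
```

```text
position: [0.5149, 0.228, 0.1479]
force: [2.6, -0.1, -6.1]
grip_width: 0.0679
finger_force: 4.1
position: [0.515, 0.2279, 0.1481]
force: [0.9, -1.2, -0.9]
grip_width: 0.0654
finger_force: 23.7
```

```bash
python3 -m handwheel '[{"dx":0,"dy":0,"dz":0,"wx":0,"wy":0,"wz":0,"claw":85},{"dx":0,"dy":0,"dz":0,"wx":0,"wy":0,"wz":0,"claw":100},{"dx":0,"dy":0,"dz":0,"wx":0,"wy":0,"wz":0,"claw":100},{"dx":0,"dy":0,"dz":0,"wx":0,"wy":0,"wz":0,"claw":100},{"dx":0,"dy":0,"dz":-1,"wx":0,"wy":0,"wz":0,"claw":100},{"dx":0,"dy":0,"dz":-4,"wx":0,"wy":0,"wz":0,"claw":100},{"dx":0,"dy":0,"dz":-5,"wx":0,"wy":0,"wz":0,"claw":100},{"dx":0,"dy":0,"dz":-2,"wx":0,"wy":0,"wz":0,"claw":100}]' 20
python3 - <<'E'
from h import *
g,f=cam("scene")
a=g["frame"][110:200,335:445]
cv2.imwrite("pics/c10.png",cv2.resize(a,(733,600),interpolation=cv2.INTER_CUBIC))
E
```

```text
clock: 23.3
position: [0.5158, 0.2283, 0.2715]
tool_rot: [3.139, 0.003, 3.051]
force: [0.6, -0.2, 0.3]
grip_width: 0.0853
finger_force: 0.0
```

View pics/c10.png

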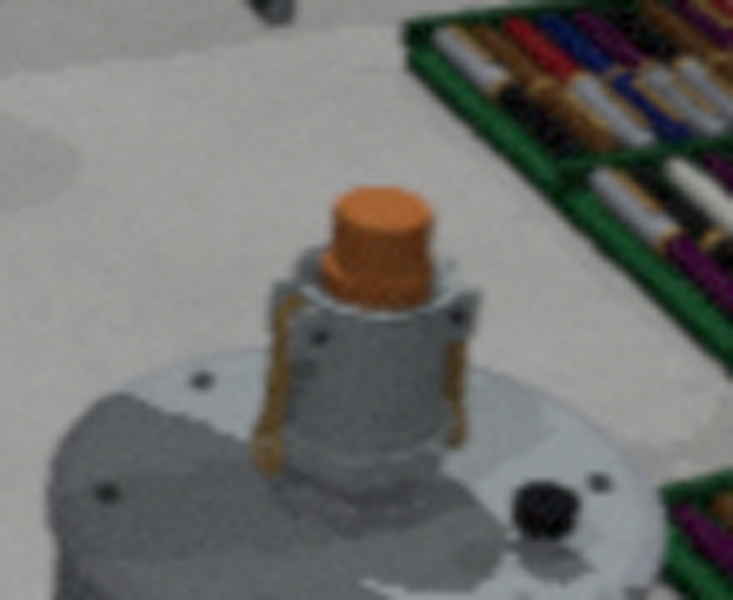

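The plug is locked in place with both arms hanging down, at crop (275,390) and (457,390). One check of the arm angles against the projected closed pose before handing in.

```bash
python3 - <<'E'
from h import *
g,f=cam("scene")
h=cv2.cvtColor(g["frame"],cv2.COLOR_BGR2HSV); m=cv2.inRange(h,(12,80,50),(28,255,255))
for nm,sl in(("R(left in pic)",slice(370,382)),("L",slice(398,408))):
    P=[(r,np.nonzero(m[r,sl])[0].mean()+sl.start) for r in range(150,182) if m[r,sl].any()]
    P=np.array(P); print(nm,P[[0,-1]].round(1).tolist(),"slope",np.polyfit(P[:,0],P[:,1],1)[0].round(3))
y=np.array([.09,.996,0]);ax=np.array([.516,.228,.1785])
for s in(1,-1):
    for th in(0,.1,.2):
        a,b=[np.array(proj(g,f,ax+s*y*(.0305+L*np.sin(th))-[0,0,L*np.cos(th)])) for L in(.005,.055)]
        print("L" if s>0 else "R",th,a.round(1),b.round(1),"slope",((b-a)[0]/(b-a)[1]).round(3))
E
```

```text
R(left in pic) [[154.0, 378.5], [180.0, 375.5]] slope -0.125
L [[151.0, 398.5], [175.0, 403.0]] slope 0.236
L 0 [404.  155.1] [401.6 174.6] slope -0.124
L 0.1 [404.2 155. ] [403.8 174.1] slope -0.019
L 0.2 [404.4 155. ] [406.1 173.5] slope 0.092
R 0 [378.  158.8] [376.2 178.4] slope -0.09
R 0.1 [377.8 158.8] [373.9 178.7] slope -0.194
R 0.2 [377.6 158.8] [371.6 178.7] slope -0.297
```

```bash
python3 - <<'E'
from h import *
F=[cam("scene")[0]["frame"].astype(float) for _ in range(8)]
a=np.mean(F,0); w=a[:,:,2]-a[:,:,0]   # brass: red minus blue
for r in range(159,182):
    o=[]
    for lo,hi in((370,383),(399,409)):
        x=np.arange(lo,hi);v=np.clip(w[r,lo:hi]-15,0,None);o.append((round((v*x).sum()/max(v.sum(),1e-6),1),int(v.sum())))
    print(r,o)
E
```

```text
159 [(np.float64(376.6), 37), (np.float64(0.0), 0)]
160 [(np.float64(376.6), 31), (np.float64(0.0), 0)]
161 [(np.float64(376.6), 34), (np.float64(403.6), 10)]
162 [(np.float64(376.5), 38), (np.float64(403.2), 35)]
163 [(np.float64(376.5), 40), (np.float64(403.0), 43)]
164 [(np.float64(376.7), 51), (np.float64(403.0), 43)]
165 [(np.float64(376.7), 61), (np.float64(403.0), 38)]
166 [(np.float64(376.4), 66), (np.float64(402.6), 36)]
167 [(np.float64(376.3), 66), (np.float64(402.6), 35)]
168 [(np.float64(376.1), 62), (np.float64(402.6), 37)]
169 [(np.float64(376.1), 64), (np.float64(402.6), 28)]
170 [(np.float64(375.9), 60), (np.float64(402.9), 16)]
171 [(np.float64(375.8), 57), (np.float64(403.2), 16)]
172 [(np.float64(375.5), 70), (np.float64(403.5), 11)]
173 [(np.float64(375.1), 73), (np.float64(404.0), 10)]
174 [(np.float64(374.9), 76), (np.float64(403.5), 22)]
175 [(np.float64(374.8), 70), (np.float64(403.3), 17)]
176 [(np.float64(374.9), 69), (np.float64(403.0), 4)]
177 [(np.float64(374.7), 92), (np.float64(0.0), 0)]
178 [(np.float64(374.9), 95), (np.float64(0.0), 0)]
179 [(np.float64(375.0), 91), (np.float64(0.0), 0)]
180 [(np.float64(375.2), 41), (np.float64(0.0), 0)]
181 [(np.float64(0.0), 0), (np.float64(0.0), 0)]
```

```bash
python3 -c "
from workcell import job_done
print(job_done())"
```

```text
the job is handed in; nothing more can be done
None
```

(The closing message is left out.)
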